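Gauge the coating of a tin lid in the stockroom

ROBOT

A 6-joint arm with a two-finger parallel gripper is mounted at the origin on the work surface. World frame = base frame: x ahead of the robot, y to its left, z up, the work surface at z = 0. Lengths are in m, angles in rad, forces in N, time in s.
With the tool pointing down it reaches from about 0.35 to 0.775 m from the base axis. Payload 7.3 kg.
Tool frame: the origin (TCP) lies at the very end of the fingers, on their centre line; the grasp point (between the pads) lies 19 mm behind it; z points along the fingers, y is the direction in which the jaws open and shut (so a half turn about z gives the same grasp; the last joint's range is limited). The gripper opens to 92 mm and grips with 3 to 60 N. Pads are 19 mm wide; open, the fingers measure 130 mm over their backs; the gripper's body (75 mm by 190 mm) begins 47 mm behind the grasp point.
Start: joints at [-1.387, 0.342, 1.524, -0, 1.275, -0.146], TCP at [0.17, -0.497, 0.227] pointing down, gripper open.
Joint ranges: [-2.53, 2.53], [-0.77, 2.02], [0.04, 2.7], [-1, 4.14], [0.28, 2.66], [-3.11, 3.11]. Speed limits (rad/s): [2.57, 2.57, 3.14, 3.14, 3.14, 3.14].

INTERFACE

Orientations are given as [roll, pitch, yaw] about the fixed x, y, z axes, in that order (R = Rz(yaw) Ry(pitch) Rx(roll)).
In Python, from cell import robot gives the robot as it stands.
- The arm moves only by the tool apply_moves, never from a script. Its argument "plan" is a list of rows, each an object of numbers: "tx", "ty", "tz": the shift along the tool's x, y, z in m; "yaw": the turn about the tool's z in rad; "grip": the opening, from -1 (shut) to 1 (fully open), so that 0 is half open. In form: [{"tx": .., "ty": .., "tz": .., "yaw": .., "grip": ..}, ...]. A call has 1 to 8 rows; each row is the pose to reach, as a shift and turn from the pose commanded when the call began, along the tool's axes at that moment; what a row does not reach only later rows make up. A row lasts 1/8 s, in which the tool goes at most 62.5 mm and 10.7 degrees, less where a joint would pass 70% of its speed; a pose out of reach is approached as far as the arm can. A call with a gripper value outside its range is refused whole. The fingers move at their own pace and stop on an object; "force" is the grip in N (left out, the last holds). Time passes only in rows, so rows that repeat a pose let the fingers close. It gives the time, the measured TCP pose, the force and the opening at its end, in the units of the state.
- robot.observe(): the state, without advancing time (a new reading comes with each control period).
- robot.read_camera(name): name is "scene" or "top"; returns (picture, depth): 400x640x3 uint8, red, green, blue; 400x640 float32, m along the optical axis (not along the pixel's ray), 0 where there is no reading.
- robot.get_calibration(name): a dict with "camera_matrix" (3x3 intrinsics, pixels), "k1" (the pictures are not rectified: a ray, as slopes to the right and down, at radius r is drawn at 1 + k1 r^2 times it, then the intrinsics apply), "R" (3x3) and "t" (3): a world point X has camera coordinates R X + t. Camera axes: x right, y down, z forward; pixel columns grow to the right and rows downward; lengths in m; the calibration is good to about 2 mm. A picture is of the moment at which its call begins. get_calibration takes no time and is no camera call.
- robot.hand_in(): hands the job in, once; it reports no verdict.
Trained networks look in the newest picture that a camera, given by its name, has taken for a name from the list of things; names that differ only in an ending like _2 or _b are one class to them, and where a whole thing is asked for, a point or a joint stands for the part that bears it (a point fixed in the world has none). Each returns a list of dicts, best first, with "confidence" (0 to 1); they miss things now and then, are a little off and sometimes report something else, mostly with a low value. They report only what shows in the picture. A call takes as long as a camera call. They do not tell look-alikes from the thing itself.
- robot.outline_of(label, camera): "region" (400x640 bool, what is visible of it) and "pixel" ([row, column] in pixels, amid what is visible of it).
- robot.tip_of(label, camera): "pixel" ([row, column] in pixels: a listed point, or the origin of a listed thing).
The state is a dict: "time": time; "qpos": joint angles; "qvel": joint speeds; "joint_efforts": joint torques, N m; "tool_pos": TCP position; "tool_rot": TCP orientation; "contact_force": force on the tool from outside, world axes, zero at the start; "torque": the same for the moment, N m; "opening": finger opening in m.
Only numpy, scipy, OpenCV 4.12 (cv2) and the standard library are available. Lean on these libraries where they do the work, as an engineer would, in place of code of your own. Each camera call takes 0.05 s, during which the arm holds its last target.

TASK

Switch on the bench gauge by turning its red rotary handle clockwise from the off stop to the on stop, and only then lift the orange probe out of its black stand. Press the probe's spring tip gently against the sloping lid of the gold tin, inside the red ring, with the probe square to the lid and the tip pushed in part of its travel but not bottomed. Finish while still holding the probe there for the reading, and leave the other stock where it stands.

Things in the scene. Friction and masses are not known exactly. Their poses are not given: they have to be found in the camera images.
- switch (a joint): Rotary power switch on top of the gauge, rad: 0 = off stop, 1.05 = on stop (60 degrees clockwise seen from above); on means beyond 0.9. It may start up to 0.15. About 0.08 N m of dry friction to turn; it stays where it is left.
- switch_grip (a point): Middle of the switch's red grip bar, on its vertical turning axis, 91 mm above the table. The bar is 58 mm long (along this point's x axis), 16 mm wide (y), 34 mm tall; its top is 15 mm above this point; the red disc under it (60 mm across) has its top 18 mm below. A white line on the bar's top marks its -x end: it points at a black bar when off, at a green dot when on. The axes turn with the bar.
- gauge: Grey box 150 x 140 x 60 mm, fixed to the bench, origin at the centre of its underside. On top: a yellow plate under the red switch and a dark display on its +x half. The switch's axis is at x = -28 mm.
- probe_mid (a point): Centre of the probe's orange square body, 26 x 26 mm (flats along x and y), 90 mm tall, z along the probe from tip to top; 0.12 to 0.24 kg. The end of its spring tip is 75 mm from here along -z (30 mm below the body). At the start it stands upright and loose, the body resting on the stand's top with the tip down the hole, this point 90 mm above the table.
- probe: The same probe, origin at the centre of the underside of the orange body, 45 mm below its middle, z up along the probe.
- probe_tip (a point): End of the probe's spring tip: a steel plunger 9 mm thick with a round end of 5 mm radius.
- plunger (a joint): How far the spring tip is pushed into the probe, m: 0 = fully out, 0.010 = bottomed. The spring needs 0.8 N to start and 4.8 N to bottom (400 N per m).
- stand: Black probe stand, 85 x 85 x 45 mm block fixed to the bench, origin at the centre of its underside; hole 16 mm across and 36 mm deep in the middle of its top.
- tin_rest: Blue rest (base 130 x 110 x 12 mm, fixed to the bench) clamping the gold tin, 74 mm across, 80 mm long, tipped so that its flat lid slopes 0.35 rad (20 degrees) down towards the rest's -x side; it does not give. Origin at the centre of the base's underside; highest point about 130 mm above the table.
- mark: Red ring with a white middle stuck on the gold tin's lid: 33 mm outside, 19 mm inside diameter. Origin at its centre on the lid surface, about 115 mm above the table and 14 mm off the lid's centre; z points straight out of the lid (leaning 0.35 rad from vertical, towards the rest's -x side).
- green_tin: Bystander, loose: green tin, 70 mm across, 85 mm tall; origin at the centre of its underside.
- red_tin: Bystander, loose: red tin, 70 mm across, 85 mm tall; origin at the centre of its underside.
- carton: Bystander, loose: black carton with a gold band, 70 x 70 x 100 mm; origin at the centre of its underside.
- tape: Bystander, loose: yellow roll of tape lying flat, 100 mm across, 48 mm tall; origin at the centre of its underside.
Mind the look-alikes: they are no part of the job. There is more than one size of the probe; the job needs the smallest.

How it is judged:
On the way, in this order (a step that is already met when the one before it is completed fails the run):
1. the switch is on while the probe still stands in its stand (value of joint switch above 0.9 rad and distance of probe_mid from where it was at the start of the episode below 0.02 m), for 0.2 s.
2. the probe is held clear above its stand (value of joint switch above 0.9 rad and contact force between the fingers and probe above 1 N and height (world z) of probe_tip above 0.055 m and contact force between probe and stand below 0.1 N), for 0.2 s.
At the end, for the whole second after the job is handed in: Switch beyond 0.9 rad; probe held still in the fingers, tip touching the lid within 9.5 mm of the ring's centre, square to the lid within 0.16 rad, tip pushed in 1.2 to 9.5 mm, 0.5 to 8 N on the tin; no bystander moved over 25 mm (value of joint switch above 0.9 rad and contact force between the fingers and probe above 1 N and distance between probe_tip and mark below 0.0095 m and angle between the z axis of probe_mid and the z axis of mark, either way round below 0.16 rad and angle between probe_mid's own z axis and vertical below 1 rad and value of joint plunger between 0.0012 and 0.0095 m and contact force between probe and tin_rest between 0.5 and 8 N and linear speed of probe below 0.02 m/s and contact force between probe and stand below 0.1 N and distance of each of green_tin, red_tin, carton, tape from where it was at the start of the episode below 0.025 m); the arm keeps its last pose, push and grip.
It fails at once if the gold tin or its rest is pressed with more than 20 N (contact force between tin_rest and anything else above 20 N).
It fails at once if a bystander is moved by more than 25 mm (distance of any of green_tin, red_tin, carton, tape from where it was at the start of the episode above 0.025 m).
It also fails if it takes over 54 s, if anything falls off the work surface, if the arm or the gripper's body presses on something with over 40 N, if the wrist force passes 120 N, or if a joint passes its speed limit or range.

## Working session

There is one attempt and no reset: what is moved stays moved. The work goes in short steps, Python scripts to look and compute and a tool call to move; the robot and the scene stay as the last step left them, time stands still between calls to the robot, and variables do not carry over. Pictures are saved under pics/ and viewed, and the job is handed in when it is done.

Besides the shell and the picture viewer there is one more tool, called after "Request:" by a JSON object that holds its "method" and its "body", one argument or row to a line. apply_moves: Moves the arm, as the interface text tells. Its arguments: {"type":"object","properties":{"plan":{"type":"array","items":{"type":"object","properties":{"tx":{"type":"number"},"ty":{"type":"number"},"tz":{"type":"number"},"yaw":{"type":"number"},"grip":{"type":"number"}}}},"force":{"type":"number"}},"required":["plan"]}

```bash
ls -a; mkdir -p pics; cat > h.py <<'E'
import numpy as np, cv2
from cell import robot
def cal(n):
    c=robot.get_calibration(n); return np.array(c["camera_matrix"]),c["k1"],np.array(c["R"]),np.array(c["t"])
def ray(n,row,col):
    K,k1,R,t=cal(n)
    d=np.array([k1,0,0,0,0],float)
    p=cv2.undistortPointsIter(np.array([[[col,row]]],float),K,d,None,None,(3,100,1e-12))[0,0]
    dirc=R.T@np.array([p[0],p[1],1.]); o=-R.T@t
    return o,dirc
def at_z(n,row,col,z):
    o,d=ray(n,row,col); return o+d*(z-o[2])/d[2]
def at_depth(n,row,col,dep):
    o,d=ray(n,row,col); return o+d*dep
def proj(n,X):
    K,k1,R,t=cal(n)
    p,_=cv2.projectPoints(np.array(X,float).reshape(-1,1,3),cv2.Rodrigues(R)[0],t,K,np.array([k1,0,0,0,0],float))
    return p[:,0,::-1]
def grab(n,name):
    im,dep=robot.read_camera(n); cv2.imwrite(f"pics/{name}.png",im[:,:,::-1]); np.savez(f"/tmp/{name}.npz",im=im,dep=dep); return im,dep
E
python3 - <<'E'
from h import *
for n in("scene","top"):
    grab(n,n+"0"); K,k,R,t=cal(n); print(n,K[0,0],k,-R.T@t,R.round(2).tolist())
    for l in("switch_grip","gauge","probe_mid","probe_tip","stand","tin_rest","mark","green_tin","red_tin","carton","tape"):
        print(l,[(np.round(r["pixel"]).tolist(),round(r["confidence"],2)) for r in robot.tip_of(l,n)])
print(robot.observe())
E
```

```text
.
..
pics
scene 464.15277711573486 0.009112831676976898 [1.71816464 0.07367422 1.15766593] [[-0.06, 1.0, -0.01], [0.69, 0.03, -0.72], [-0.72, -0.04, -0.69]]
switch_grip [([172.0, 317.0], 0.53), ([196.0, 316.0], 0.52)]
gauge [([197.0, 314.0], 0.74)]
probe_mid [([187.0, 392.0], 0.75), ([205.0, 399.0], 0.69), ([185.0, 427.0], 0.61)]
probe_tip []
stand [([204.0, 392.0], 0.88)]
tin_rest [([206.0, 245.0], 0.68)]
mark [([176.0, 246.0], 0.36)]
green_tin [([250.0, 272.0], 0.64)]
red_tin [([255.0, 370.0], 0.55)]
carton [([207.0, 466.0], 0.96)]
tape [([190.0, 171.0], 0.88)]
top 379.935202859008 -0.09210031130331744 [ 0.46305841 -0.00971058  1.41166879] [[-0.01, -1.0, -0.0], [-0.99, 0.01, -0.13], [0.13, -0.0, -0.99]]
switch_grip [([245.0, 325.0], 0.73), ([232.0, 392.0], 0.63), ([232.0, 242.0], 0.45)]
gauge [([239.0, 323.0], 0.9)]
probe_mid [([240.0, 215.0], 0.73), ([245.0, 326.0], 0.63), ([205.0, 240.0], 0.56), ([233.0, 243.0], 0.42)]
probe_tip []
stand [([236.0, 249.0], 0.63)]
tin_rest [([224.0, 391.0], 0.57)]
mark [([229.0, 394.0], 0.65)]
green_tin [([171.0, 353.0], 0.75)]
red_tin [([167.0, 277.0], 0.62)]
carton [([234.0, 187.0], 0.84)]
tape [([241.0, 465.0], 0.97)]
{'time': 1.2, 'qpos': array([-1.38700067e+00,  3.41973456e-01,  1.52411799e+00,  7.82572449e-06,
        1.27543074e+00, -1.46035630e-01]), 'qvel': array([ 0.00197608,  0.00133297, -0.00110748, -0.00211082, -0.00040226,
        0.00084022]), 'joint_efforts': array([ 6.72886963e-04, -4.31139350e+01, -2.44481045e+01,  7.18956208e-02,
        4.86677012e-02, -2.62970744e-06]), 'tool_pos': array([ 0.17004464, -0.49670009,  0.226748  ]), 'tool_rot': array([3.14152185e+00, 2.84713560e-06, 3.29829013e-01]), 'contact_force': array([ 0.54490132, -0.31324792, -0.43939162]), 'torque': array([-0.0723465 , -0.00988059, -0.01566734]), 'opening': 0.09191230689449545}
```

```bash
python3 - <<'E'
import cv2
a=cv2.imread('pics/top0.png');cv2.imwrite('pics/top0c.png',cv2.resize(a[120:300,140:520],(760,360),interpolation=3))
a=cv2.imread('pics/scene0.png');cv2.imwrite('pics/scene0c.png',cv2.resize(a[120:320,140:520],(760,400),interpolation=3))
E
```

```text
(no output)
```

View pics/top0.png

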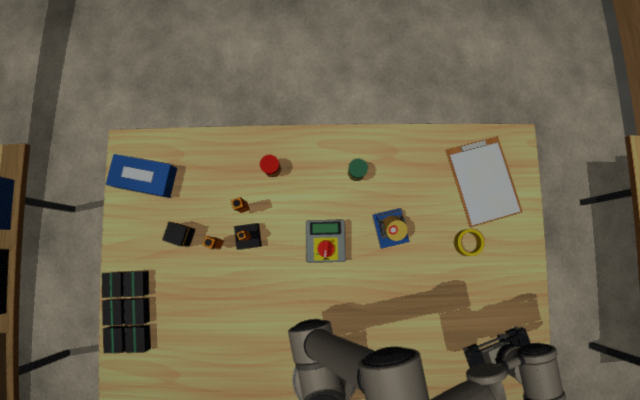

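View pics/top0c.png

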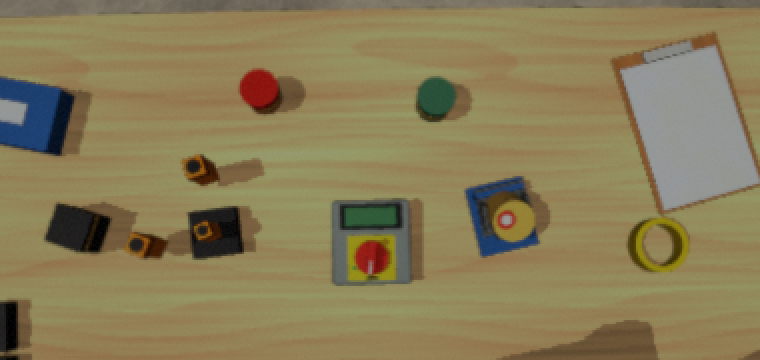

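View pics/scene0c.png

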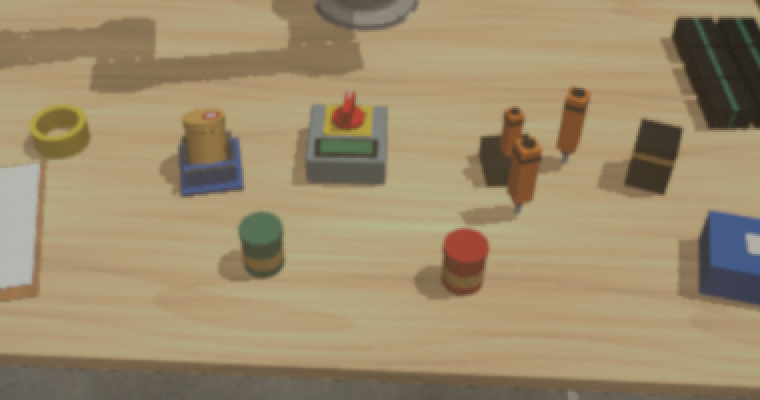

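```bash
python3 - <<'E'
import cv2,numpy as np
a=cv2.imread('pics/top0.png');s=cv2.imread('pics/scene0.png')
def c(im,r,cc,h,w,W,H): return cv2.resize(im[r:r+h,cc:cc+w],(W,H),interpolation=2)
x=np.vstack([np.hstack([c(a,195,195,60,80,400,300),c(a,205,290,60,80,400,300)]),np.hstack([c(a,195,360,60,80,400,300),c(s,155,370,60,80,400,300)])])
cv2.imwrite('pics/crop1.png',x)
x=np.vstack([np.hstack([c(s,155,280,60,80,400,300),c(s,160,210,60,80,400,300)])]);cv2.imwrite('pics/crop2.png',x)
E
```

```text
(no output)
```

View pics/crop1.png

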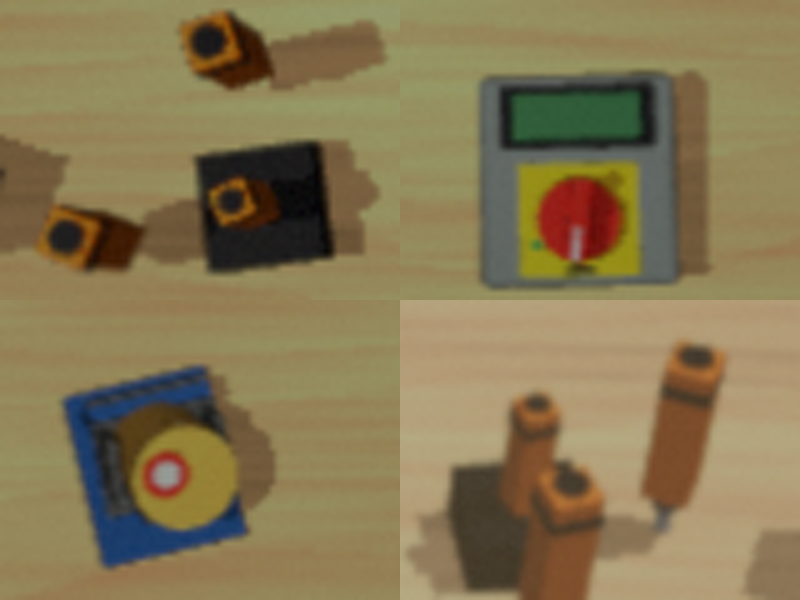

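View pics/crop2.png

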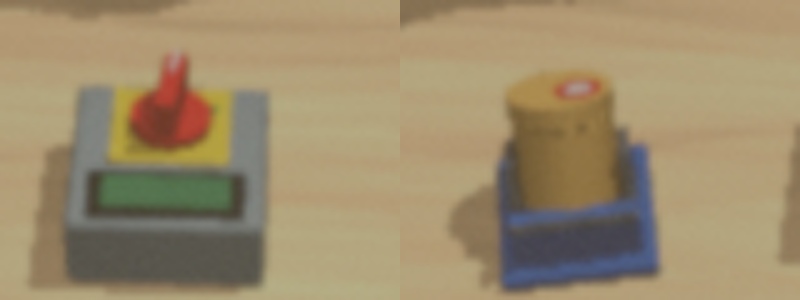

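```bash
cat > cloud.py <<'E'
from h import *
def cloud(n,name):
    z=np.load(f"/tmp/{name}.npz"); dep=z["dep"]; K,k1,R,t=cal(n)
    rr,cc=np.mgrid[0:400,0:640]
    p=cv2.undistortPointsIter(np.stack([cc.ravel(),rr.ravel()],1).astype(float)[:,None],K,np.array([k1,0,0,0,0.]),None,None,(3,50,1e-10))[:,0]
    C=np.c_[p,np.ones(len(p))]*dep.ravel()[:,None]
    X=(C-t)@R; X[dep.ravel()==0]=np.nan
    return X.reshape(400,640,3),z["im"]
E
python3 - <<'E'
from cloud import *
for n in("top","scene"):
    X,im=cloud(n,n+"0"); h=cv2.cvtColor(im,cv2.COLOR_RGB2HSV)
    z=X[...,2]
    print(n,"table",np.nanmedian(z[(np.abs(X[...,0]-.6)<.05)&(np.abs(X[...,1])<.3)]))
    y0=X[...,1]
    m=(z>.1)&(z<.14)&(X[...,0]>.3)&(X[...,0]<.65)&(y0<-.1)&(y0>-.35)
    P=X[m]; print(n,m.sum(),P.mean(0))
    # ransac-free: robust plane fit
    for it in range(5):
        c=P.mean(0);u,s,v=np.linalg.svd(P-c);nn=v[2]*np.sign(v[2][2]);d=(P-c)@nn;P=P[np.abs(d)<max(2*np.std(d),.002)]
    print(" lid plane c",c.round(4),"n",nn.round(3),"tilt",np.arccos(nn[2]),"az",np.degrees(np.arctan2(nn[1],nn[0])),len(P),np.std(d))
    # ring colours
    red=m&((h[...,0]<8)|(h[...,0]>172))&(h[...,1]>130)
    print(" ring",red.sum(),np.nanmean(X[red],0), np.argwhere(red).mean(0))
    # rest blue
    b=(h[...,0]>100)&(h[...,0]<125)&(h[...,1]>120)&(z<.025)&(z>0)&(y0<-.1)&(y0>-.35)
    Q=X[b][:,:2].astype(np.float32); print(" rest",len(Q),cv2.minAreaRect(Q))
    # gauge top
    g=(np.abs(z-.06)<.008)&(X[...,0]>.3)&(X[...,0]<.6)&(np.abs(y0)<.12); print(" gauge",cv2.minAreaRect(X[g][:,:2].astype(np.float32)), g.sum())
    g=(np.abs(z-.045)<.006)&(X[...,0]>.3)&(X[...,0]<.6)&(y0>.15)&(y0<.33); print(" stand",cv2.minAreaRect(X[g][:,:2].astype(np.float32)), g.sum())
    o=(np.abs(z-.135)<.012)&(X[...,0]>.3)&(X[...,0]<.6)&(y0>.15)&(y0<.33);print(" probe top",cv2.minAreaRect(X[o][:,:2].astype(np.float32)), np.median(X[o],0),o.sum())
    o=(z>.15)&(z<.25)&(X[...,0]>.3)&(X[...,0]<.7)&(y0>.15)&(y0<.4);print(" tall probes", X[o][::10].round(3).tolist())
E
```

```text
top table 0.0017350199696399777
top 372 [ 0.53222123 -0.2515996   0.11415703]
 lid plane c [ 0.5305 -0.2529  0.1142] n [-0.34  -0.086  0.937] tilt 0.3576863758316001 az -165.86079043884132 304 0.001998857923070471
 ring 26 [ 0.5327437  -0.23941387  0.11654761] [229.26923077 392.42307692]
 rest 253 ((0.5443397760391235, -0.25042471289634705), (0.12447219341993332, 0.10467913001775742), 13.013373374938965)
 gauge ((0.49787747859954834, -0.010365389287471771), (0.13901817798614502, 0.14897774159908295), 89.53914642333984) 1348
 stand ((0.5190744400024414, 0.2748275399208069), (0.0852101594209671, 0.08757533133029938), 7.17563533782959) 442
 probe top ((0.51936936378479, 0.27402323484420776), (0.026402467861771584, 0.025069192051887512), 19.56059455871582) [0.51822895 0.27335637 0.1358302 ] 67
 tall probes [[0.644, 0.28, 0.162], [0.637, 0.297, 0.161], [0.634, 0.3, 0.163], [0.631, 0.301, 0.16], [0.628, 0.304, 0.16], [0.627, 0.27, 0.162], [0.624, 0.274, 0.158], [0.62, 0.276, 0.164], [0.617, 0.28, 0.162], [0.613, 0.286, 0.165], [0.61, 0.287, 0.16], [0.604, 0.294, 0.157], [0.508, 0.385, 0.16
[... 706 characters left out ...]
3584595), (0.08937858045101166, 0.08551512658596039), 7.56362771987915) 189
 probe top ((0.5246230363845825, 0.2758064270019531), (0.026600496843457222, 0.02835235558450222), 23.790403366088867) [0.52881683 0.27565127 0.13274875] 63
 tall probes [[0.478, 0.371, 0.156], [0.488, 0.367, 0.155], [0.493, 0.398, 0.16], [0.492, 0.396, 0.155], [0.508, 0.389, 0.164], [0.509, 0.383, 0.16], [0.511, 0.377, 0.157], [0.518, 0.372, 0.159], [0.514, 0.378, 0.151], [0.617, 0.279, 0.159], [0.619, 0.276, 0.157], [0.629, 0.269, 0.161], [0.625, 0.301, 0.159], [0.631, 0.297, 0.16], [0.637, 0.29, 0.161], [0.644, 0.286, 0.163], [0.642, 0.284, 0.157], [0.65, 0.277, 0.159], [0.645, 0.275, 0.151], [0.65, 0.284, 0.152]]
```

```bash
cat >> h.py <<'E'
def rel(p0,psi0,p1,psi1):
    """tool down pose (pos,yaw) -> tx,ty,tz,yaw of target"""
    d=np.array(p1)-np.array(p0); c,s=np.cos(psi0),np.sin(psi0)
    return np.round([d[0]*c+d[1]*s, d[0]*s-d[1]*c, -d[2], psi0-psi1],4)
E
python3 - <<'E'
from cloud import *
X,im=cloud("top","top0"); h=cv2.cvtColor(im,cv2.COLOR_RGB2HSV)
print("net switch",at_z("top",245,325,.091),"scene",at_z("scene",172,317,.091))
# ring: red+white in window
w=np.zeros((400,640),bool);w[218:240,380:408]=1
r=w&((h[...,0]<9)|(h[...,0]>170))&(h[...,1]>110)
pts=np.argwhere(r); (c,(a,b),t)=cv2.minAreaRect(pts.astype(np.float32)); print("ring top",pts.mean(0),c,a,b,len(pts),at_z("top",*c,.115),at_z("top",*pts.mean(0),.115))
X2,im2=cloud("scene","scene0"); h2=cv2.cvtColor(im2,cv2.COLOR_RGB2HSV)
w=np.zeros((400,640),bool);w[168:185,236:256]=1
wh=w&(h2[...,1]<70)&(h2[...,2]>120); r=w&((h2[...,0]<9)|(h2[...,0]>170))&(h2[...,1]>110)
for m in (wh,r):
    if m.sum(): p=np.argwhere(m); print("scene",len(p),p.mean(0),at_z("scene",*p.mean(0),.115))
# switch red top/disc, yellow plate
w=np.zeros((400,640),bool);w[225:265,305:345]=1
r=w&((h[...,0]<9)|(h[...,0]>170))&(h[...,1]>130)
p=np.argwhere(r);c,rad=cv2.minEnclosingCircle(p.astype(np.float32));print("disc",c,rad,at_z("top",*c,.073))
y=w&(h[...,0]>22)&(h[...,0]<35)&(h[...,1]>150);p=np.argwhere(y|r);lo,hi=p.min(0),p.max(0);c=cv2.minAreaRect(p.astype(np.float32));print("plate",c,at_z("top",*c[0],.061))
wl=w&(h[...,1]<90)&(h[...,2]>120)&(np.hypot(np.mgrid[0:400,0:640][0]-245,np.mgrid[0:400,0:640][1]-326)<12);p=np.argwhere(wl);print("white",p.tolist())
hi=w&(X[...,2]>.095)&(X[...,2]<.12);q=X[hi];print("bar",len(q),np.nanmean(q,0),cv2.minAreaRect(q[:,:2].astype(np.float32)))
print(rel((.17,-.4967,.2267),.3298,(.47,-.0105,.20),-.08))
E
```

```text
net switch [ 0.48272393 -0.0084152   0.091     ] scene [0.46674997 0.00356574 0.091     ]
ring top [229.37037037 392.48148148] (229.5, 392.5) 7.0 7.0 27 [ 0.53204618 -0.23992234  0.115     ] [ 0.53249035 -0.23987268  0.115     ]
scene 3 [177. 245.] [ 0.53340397 -0.23956094  0.115     ]
scene 2 [177.5 245. ] [ 0.53598685 -0.23913189  0.115     ]
disc (248.5, 325.5) 7.905794143676758 [ 0.47075786 -0.01000697  0.073     ]
plate ((248.5, 325.5), (23.0, 21.0), 90.0) [ 0.47082688 -0.01000963  0.061     ]
white [[251, 325], [252, 325], [253, 325], [254, 325], [255, 324], [255, 325], [256, 325]]
bar 79 [ 0.47185308 -0.01029738  0.10664433] ((0.4720730483531952, -0.010483596473932266), (0.01549454778432846, 0.05544246733188629), 84.18637084960938)
[ 0.4413 -0.3628  0.0267  0.4098]
```

Request:
{"method": "apply_moves", "body": {
  "plan": [
    {"tx": 0.0455, "ty": -0.037, "tz": 0.0, "yaw": 0.05, "grip": 0.0},
    {"tx": 0.095, "ty": -0.077, "tz": 0.005, "yaw": 0.1, "grip": 0.0},
    {"tx": 0.144, "ty": -0.117, "tz": 0.01, "yaw": 0.15, "grip": 0.0},
    {"tx": 0.193, "ty": -0.157, "tz": 0.015, "yaw": 0.2, "grip": 0.0},
    {"tx": 0.24, "ty": -0.196, "tz": 0.02, "yaw": 0.25, "grip": 0.0},
    {"tx": 0.288, "ty": -0.236, "tz": 0.027, "yaw": 0.3, "grip": 0.0},
    {"tx": 0.335, "ty": -0.275, "tz": 0.027, "yaw": 0.36, "grip": 0.0},
    {"tx": 0.383, "ty": -0.314, "tz": 0.027, "yaw": 0.43, "grip": 0.0}
  ]
}}

```text
time: 2.2
tool_pos: [0.4314, -0.074, 0.2]
tool_rot: [3.141, -0.001, -0.102]
contact_force: [0.3, -0.4, -0.3]
opening: 0.0459
```

Request:
{"method": "apply_moves", "body": {
  "plan": [
    {"tx": 0.017, "ty": -0.035, "tz": 0.01, "yaw": 0, "grip": 0.0},
    {"tx": 0.033, "ty": -0.0673, "tz": 0.025, "yaw": 0, "grip": 0.0},
    {"tx": 0.033, "ty": -0.0673, "tz": 0.06, "yaw": 0, "grip": 0.0},
    {"tx": 0.033, "ty": -0.0673, "tz": 0.09, "yaw": 0, "grip": 0.0},
    {"tx": 0.033, "ty": -0.0673, "tz": 0.11, "yaw": 0, "grip": 0.0},
    {"tx": 0.033, "ty": -0.0673, "tz": 0.117, "yaw": 0, "grip": 0.0},
    {"tx": 0.033, "ty": -0.0673, "tz": 0.117, "yaw": 0, "grip": 0.0}
  ]
}}

```text
time: 3.08
tool_pos: [0.4702, -0.0123, 0.0828]
tool_rot: [3.142, 0.0, -0.1]
contact_force: [-0.8, -0.3, 0.0]
opening: 0.0462
```

```bash
python3 - <<'E'
from h import *
grab("scene","s1");im=cv2.imread("pics/s1.png");cv2.imwrite("pics/s1c.png",cv2.resize(im[100:240,230:430],(800,560),interpolation=2))
E
```

```text
(no output)
```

View pics/s1c.png

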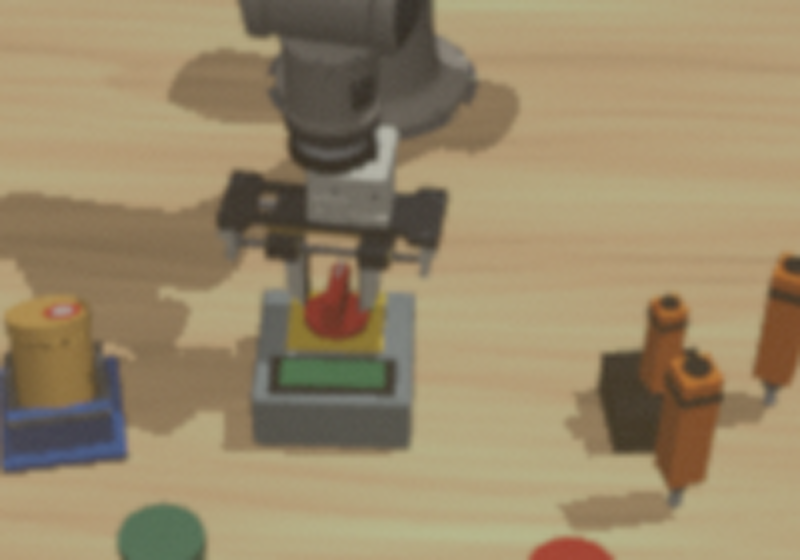

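The bar (crop pixel 340,290) stands between the open fingers. Closing.

Request:
{"method": "apply_moves", "body": {
  "plan": [
    {"tx": 0.001, "ty": -0.0015, "tz": 0, "yaw": 0, "grip": -0.5},
    {"tx": 0.001, "ty": -0.0015, "tz": 0, "yaw": 0, "grip": -1},
    {"tx": 0.001, "ty": -0.0015, "tz": 0, "yaw": 0, "grip": -1},
    {"tx": 0.001, "ty": -0.0015, "tz": 0, "yaw": 0, "grip": -1}
  ],
  "force": 35
}}

```text
time: 3.62
tool_pos: [0.4714, -0.0101, 0.083]
tool_rot: [-3.14, -0.001, -0.101]
contact_force: [0.5, 5.9, 2.4]
opening: 0.0158
```

Request:
{"method": "apply_moves", "body": {
  "plan": [
    {"tx": 0, "ty": 0, "tz": 0, "yaw": 0.15, "grip": -1},
    {"tx": 0, "ty": 0, "tz": 0, "yaw": 0.3, "grip": -1},
    {"tx": 0, "ty": 0, "tz": 0, "yaw": 0.45, "grip": -1},
    {"tx": 0, "ty": 0, "tz": 0, "yaw": 0.6, "grip": -1},
    {"tx": 0, "ty": 0, "tz": 0, "yaw": 0.75, "grip": -1},
    {"tx": 0, "ty": 0, "tz": 0, "yaw": 0.87, "grip": -1},
    {"tx": 0, "ty": 0, "tz": 0, "yaw": 0.92, "grip": -1},
    {"tx": 0, "ty": 0, "tz": 0, "yaw": 0.92, "grip": -1}
  ]
}}

```text
time: 4.62
tool_pos: [0.4715, -0.01, 0.083]
tool_rot: [-3.14, 0.001, -1.021]
contact_force: [1.2, 5.5, 2.3]
opening: 0.0158
```

```bash
python3 - <<'E'
from h import *
print(robot.observe()["torque"],robot.observe()["contact_force"])
E
```

```text
[ 1.01800671 -0.01069075 -0.0673291 ] [1.20642197 5.50674642 2.25074402]
```

Turned to about 1.02 with no stop load. Release, rise, and head for the probe while opening.

Request:
{"method": "apply_moves", "body": {
  "plan": [
    {"tx": 0, "ty": 0, "tz": 0, "yaw": 0, "grip": 0.0},
    {"tx": 0, "ty": 0, "tz": 0, "yaw": 0, "grip": 0.0},
    {"tx": 0, "ty": 0, "tz": 0, "yaw": 0, "grip": 0.0},
    {"tx": 0, "ty": 0, "tz": -0.04, "yaw": 0, "grip": 0.0},
    {"tx": 0, "ty": 0, "tz": -0.1, "yaw": 0, "grip": 0.0},
    {"tx": 0, "ty": 0, "tz": -0.15, "yaw": -0.17, "grip": 0.0}
  ]
}}

```text
time: 5.38
tool_pos: [0.4713, -0.011, 0.2348]
tool_rot: [-3.141, -0.001, -0.847]
contact_force: [0.2, 0.3, -0.0]
opening: 0.0458
```

```bash
python3 - <<'E'
from h import *
grab("top","t2");im=cv2.imread("pics/t2.png");cv2.imwrite("pics/t2c.png",cv2.resize(im[180:280,200:360],(800,500),interpolation=2))
s=robot.observe();p=s["tool_pos"];y=s["tool_rot"][2];print(s["time"],p,y)
print(rel(p,y,(.519,.2745,.22),np.radians(20)))
E
```

```text
5.425 [ 0.47413135 -0.01137103  0.24111884] -0.8377772264704508
[-0.1824 -0.2246  0.0211 -1.1868]
```

View pics/t2c.png

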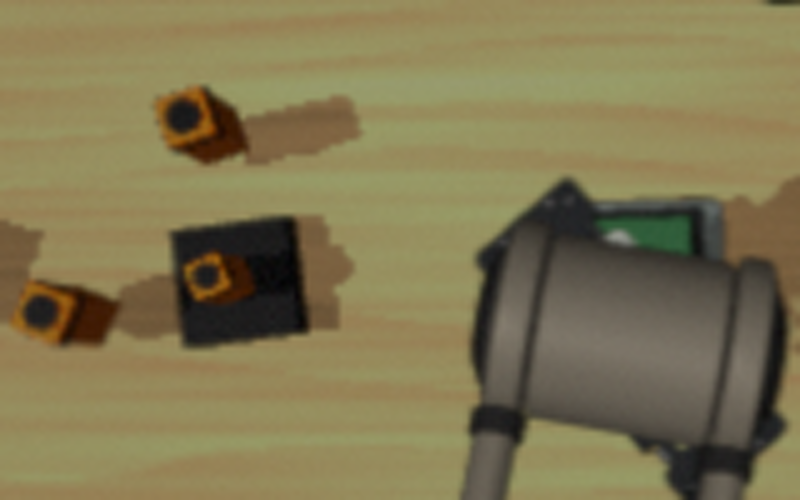

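Request:
{"method": "apply_moves", "body": {
  "plan": [
    {"tx": -0.023, "ty": -0.028, "tz": 0, "yaw": -0.17, "grip": 0.0},
    {"tx": -0.05, "ty": -0.061, "tz": 0, "yaw": -0.35, "grip": 0.0},
    {"tx": -0.08, "ty": -0.098, "tz": 0, "yaw": -0.52, "grip": 0.0},
    {"tx": -0.11, "ty": -0.135, "tz": 0, "yaw": -0.7, "grip": 0.0},
    {"tx": -0.14, "ty": -0.172, "tz": 0, "yaw": -0.88, "grip": 0.0},
    {"tx": -0.165, "ty": -0.202, "tz": 0, "yaw": -1.05, "grip": 0.0},
    {"tx": -0.1826, "ty": -0.2237, "tz": 0.01, "yaw": -1.2, "grip": 0.0},
    {"tx": -0.1826, "ty": -0.2237, "tz": 0.013, "yaw": -1.2, "grip": 0.0}
  ]
}}

```text
time: 6.42
tool_pos: [0.5183, 0.2753, 0.2182]
tool_rot: [3.142, 0.002, 0.352]
contact_force: [-0.3, -0.7, 0.5]
opening: 0.0461
```

```bash
python3 - <<'E'
from h import *
im,_=grab("top","t3");a=cv2.imread("pics/t3.png")
im,_=grab("scene","s3");b=cv2.imread("pics/s3.png")
cv2.imwrite("pics/s3c.png",np.hstack([cv2.resize(a[200:280,260:360],(400,320),interpolation=2),cv2.resize(b[100:220,350:500],(400,320),interpolation=2)]))
s=robot.observe();p=s["tool_pos"];y=s["tool_rot"][2];print(s["time"],p,y)
print(rel(p,y,(.519,.2745,.105),np.radians(20)))
E
```

```text
6.525 [0.51848996 0.27343514 0.21881605] 0.34771498039063475
[ 0.0008 -0.0008  0.1138 -0.0014]
```

View pics/s3c.png

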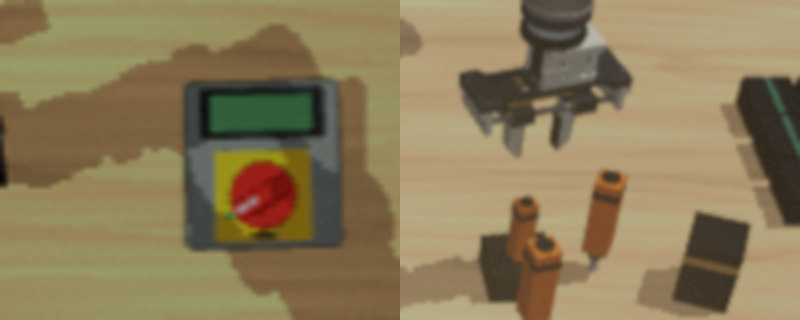

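Request:
{"method": "apply_moves", "body": {
  "plan": [
    {"tx": 0.0005, "ty": -0.0005, "tz": 0.04, "yaw": 0, "grip": 0.0},
    {"tx": 0.0005, "ty": -0.0005, "tz": 0.08, "yaw": 0, "grip": 0.0},
    {"tx": 0.0005, "ty": -0.0005, "tz": 0.105, "yaw": 0, "grip": 0.0},
    {"tx": 0.0005, "ty": -0.0005, "tz": 0.113, "yaw": 0, "grip": 0.0},
    {"tx": 0.0005, "ty": -0.0005, "tz": 0.113, "yaw": 0, "grip": 0.0}
  ],
  "force": 15
}}

```text
time: 7.15
tool_pos: [0.5196, 0.274, 0.1072]
tool_rot: [3.141, -0.0, 0.348]
contact_force: [-0.2, 0.1, 0.0]
opening: 0.0458
```

```bash
python3 - <<'E'
from h import *
im,_=grab("scene","s4");b=cv2.imread("pics/s4.png")
cv2.imwrite("pics/s4c.png",cv2.resize(b[120:220,340:480],(784,560),interpolation=2))
E
```

```text
(no output)
```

View pics/s4c.png

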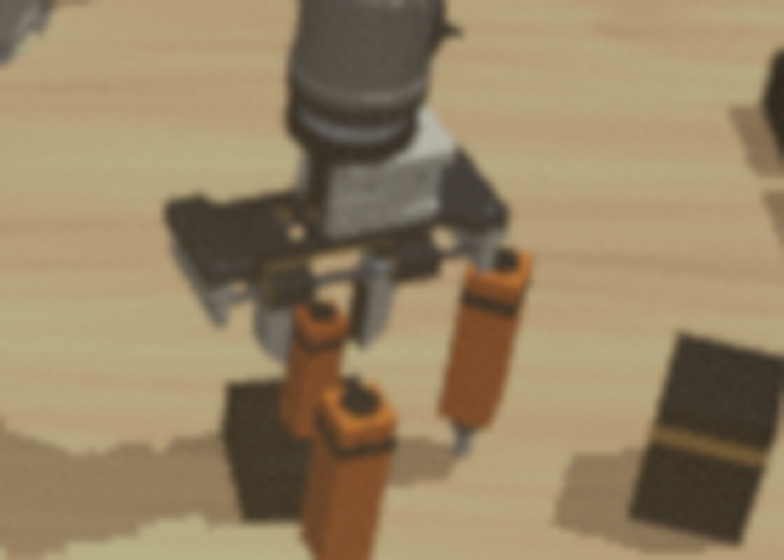

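The probe (crop 318,350) is between the fingers, the neighbour probe untouched. Closing.

Request:
{"method": "apply_moves", "body": {
  "plan": [
    {"tx": 0, "ty": 0, "tz": 0, "yaw": 0, "grip": -0.4},
    {"tx": 0, "ty": 0, "tz": 0, "yaw": 0, "grip": -1},
    {"tx": 0, "ty": 0, "tz": 0, "yaw": 0, "grip": -1},
    {"tx": 0, "ty": 0, "tz": 0, "yaw": 0, "grip": -1}
  ],
  "force": 15
}}

```text
time: 7.7
tool_pos: [0.5196, 0.2747, 0.1073]
tool_rot: [3.141, -0.001, 0.35]
contact_force: [-0.5, -0.4, 5.0]
opening: 0.0259
```

Request:
{"method": "apply_moves", "body": {
  "plan": [
    {"tx": 0, "ty": 0, "tz": -0.007, "yaw": 0, "grip": -1},
    {"tx": 0, "ty": 0, "tz": -0.013, "yaw": 0, "grip": -1},
    {"tx": -0.005, "ty": 0, "tz": -0.013, "yaw": 0, "grip": -1},
    {"tx": -0.01, "ty": 0, "tz": -0.013, "yaw": 0, "grip": -1},
    {"tx": -0.015, "ty": 0, "tz": -0.013, "yaw": 0, "grip": -1}
  ]
}}

```text
time: 8.32
tool_pos: [0.5051, 0.2695, 0.1198]
tool_rot: [3.141, -0.001, 0.35]
contact_force: [2.4, 1.1, -0.6]
opening: 0.0257
```

```bash
python3 - <<'E'
from h import *
im,_=grab("scene","s5");b=cv2.imread("pics/s5.png")
cv2.imwrite("pics/s5c.png",cv2.resize(b[120:220,340:480],(784,560),interpolation=2))
s=robot.observe();print(s["torque"],s["contact_force"])
E
```

```text
[ 0.07680282 -0.44733867 -0.02220499] [ 2.25598634 -0.07862237 -2.15943047]
```

View pics/s5c.png

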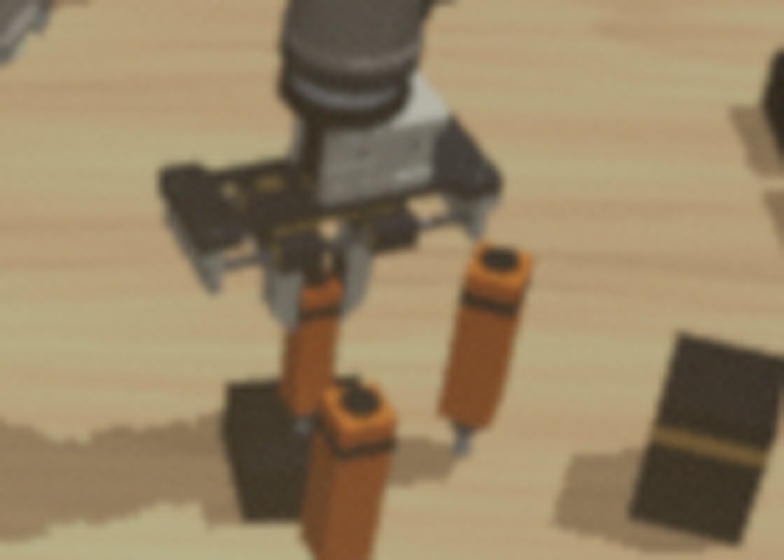

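It is tipping in the fingers (2.3 N sideways). Continue to the full lean.

Request:
{"method": "apply_moves", "body": {
  "plan": [
    {"tx": -0.005, "ty": 0, "tz": 0, "yaw": 0, "grip": -1},
    {"tx": -0.01, "ty": 0, "tz": 0, "yaw": 0, "grip": -1},
    {"tx": -0.015, "ty": 0, "tz": 0, "yaw": 0, "grip": -1},
    {"tx": -0.021, "ty": 0, "tz": 0, "yaw": 0, "grip": -1},
    {"tx": -0.021, "ty": 0, "tz": 0, "yaw": 0, "grip": -1}
  ]
}}

```text
time: 9.0
tool_pos: [0.4847, 0.2621, 0.1198]
tool_rot: [3.142, 0.001, 0.35]
contact_force: [1.9, -0.2, -1.5]
opening: 0.0261
```

```bash
python3 - <<'E'
from h import *
im,_=grab("scene","s6");b=cv2.imread("pics/s6.png")
cv2.imwrite("pics/s6c.png",cv2.resize(b[120:220,340:480],(784,560),interpolation=2))
s=robot.observe();print(s["tool_pos"],s["tool_rot"],s["torque"],s["contact_force"])
E
```

```text
[0.48477233 0.26215805 0.11969082] [-3.14158390e+00  1.06900524e-03  3.49812949e-01] [-0.07450962 -0.16405267  0.00589843] [ 0.84513863  0.11524221 -2.8115812 ]
```

View pics/s6c.png

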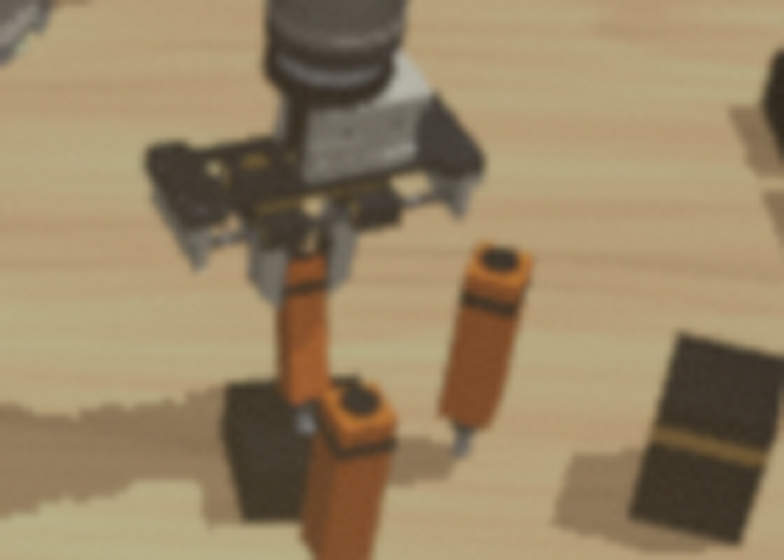

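Request:
{"method": "apply_moves", "body": {
  "plan": [
    {"tx": 0, "ty": 0, "tz": 0, "yaw": 0, "grip": -1},
    {"tx": 0, "ty": 0, "tz": 0, "yaw": 0, "grip": -1},
    {"tx": -0.004, "ty": 0, "tz": -0.012, "yaw": 0, "grip": -1},
    {"tx": -0.01, "ty": 0, "tz": -0.03, "yaw": 0, "grip": -1},
    {"tx": -0.01, "ty": 0, "tz": -0.07, "yaw": 0, "grip": -1},
    {"tx": -0.01, "ty": 0, "tz": -0.12, "yaw": 0, "grip": -1},
    {"tx": -0.01, "ty": 0, "tz": -0.16, "yaw": 0, "grip": -1},
    {"tx": -0.01, "ty": 0, "tz": -0.16, "yaw": 0, "grip": -1}
  ],
  "force": 40
}}

```text
time: 10.05
tool_pos: [0.4769, 0.2594, 0.2845]
tool_rot: [-3.142, -0.008, 0.35]
contact_force: [1.2, -0.3, -3.0]
opening: 0.0254
```

```bash
python3 - <<'E'
from h import *
im,_=grab("scene","s7");im,_=grab("top","t7")
s=robot.observe();print(s["time"],s["tool_pos"],s["tool_rot"],s["torque"],s["contact_force"])
for n in("scene","top"):
    for l in("probe_mid","probe_tip"): print(n,l,[(np.round(r["pixel"]).tolist(),round(r["confidence"],2)) for r in robot.tip_of(l,n)])
b=cv2.imread("pics/s7.png")
cv2.imwrite("pics/s7c.png",cv2.resize(b[70:220,320:480],(640,600),interpolation=2))
E
```

```text
10.15 [0.47528472 0.25870196 0.28006958] [ 3.14154567e+00 -1.63376367e-04  3.49899240e-01] [-0.05903453  0.08586577 -0.01915225] [ 0.30394447  0.16072316 -2.93072472]
scene probe_mid [([203.0, 398.0], 0.92), ([138.0, 397.0], 0.84), ([181.0, 426.0], 0.6)]
scene probe_tip []
top probe_mid [([206.0, 241.0], 0.62)]
top probe_tip []
```

View pics/s7c.png

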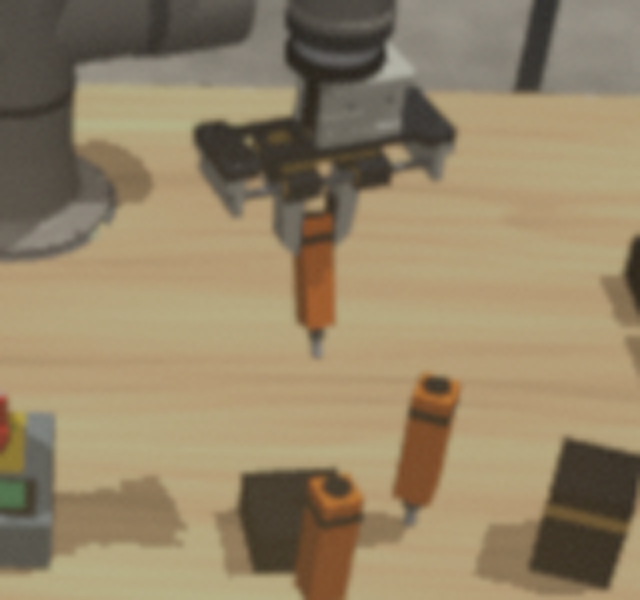

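```bash
cat > tilt.py <<'E'
from cloud import *
def tilt(name,verbose=True):
    X,im=cloud("scene",name); h=cv2.cvtColor(im,cv2.COLOR_RGB2HSV)
    s=robot.observe();T=s["tool_pos"];psi=s["tool_rot"][2]
    m=(h[...,0]>4)&(h[...,0]<16)&(h[...,1]>150)&(X[...,2]<T[2]+.02)&(X[...,2]>T[2]-.085)&(np.hypot(X[...,0]-T[0],X[...,1]-T[1])<.075)
    m=cv2.erode(m.astype(np.uint8),np.ones((2,2)))>0
    P=X[m]; c,s_=np.cos(psi),np.sin(psi)
    D=P-T; L=np.c_[D[:,0]*c+D[:,1]*s_, D[:,0]*s_-D[:,1]*c, D[:,2]]  # tool x, tool y, up
    # +x face: x = a + b*z + d*y
    A=np.c_[np.ones(len(L)),L[:,2],L[:,1]]; k=np.ones(len(L),bool)
    for i in range(6):
        q=np.linalg.lstsq(A[k],L[k,0],rcond=None)[0]; r=L[:,0]-A@q; k=np.abs(r)<max(2*np.std(r[k]),.002)
    q2=np.linalg.lstsq(A[k][:,:2],L[k,1],rcond=None)[0]
    print("n",k.sum(),"face x at TCP",q[0],"theta",np.arctan(-q[1]),"yawslope",q[2],"res",np.std(r[k]),"y fit",q2, "z range",L[k,2].min(),L[k,2].max())
    return q
if __name__=="__main__":
    import sys; tilt(sys.argv[1])
E
python3 tilt.py s7
python3 - <<'E'
from h import *
# compare predicted tip pixel for varying theta, pivot 13mm above TCP, 106 from tip
T=np.array([.4753,.2587,.2801]);psi=.35
for th in(.2,.25,.3,.35,.4):
    tip=T+[0,0,.013]+.106*np.array([np.sin(th)*np.cos(psi),np.sin(th)*np.sin(psi),-np.cos(th)])
    print(th,tip.round(4),proj("scene",tip))
E
```

```text
n 101 face x at TCP 0.026861813131507033 theta 0.36147405373256186 yawslope 0.08131002555172792 res 0.0018309593379091818 y fit [ 0.00063332 -0.02471878] z range -0.04470888637888301 0.014167738513976957
0.2 [0.4951 0.2659 0.1892] [[157.49718436 395.30245602]]
0.25 [0.4999 0.2677 0.1904] [[158.15048057 395.98070486]]
0.3 [0.5047 0.2694 0.1918] [[158.73476603 396.6637144 ]]
0.35 [0.5094 0.2712 0.1935] [[159.24810834 397.34998209]]
0.4 [0.5141 0.2729 0.1955] [[159.68868796 398.03797044]]
```

```bash
python3 - <<'E'
from h import *
im=cv2.imread("pics/s7.png")[70:190,340:460]; im=cv2.resize(im,(720,720),interpolation=2)
T=np.array([.4753,.2587,.2801]);psi=.35
u=np.array([np.sin(.35)*np.cos(psi),np.sin(.35)*np.sin(psi),-np.cos(.35)])
for k in(0,.03,.06,.09,.106):
    for r,c in proj("scene",T+[0,0,.013]+k*u): cv2.circle(im,(int((c-340+.5)*6),int((r-70+.5)*6)),3,(255,0,0),-1)
# tool y extents
ty=np.array([np.sin(psi),-np.cos(psi),0])
for e in(-.013,.013):
    for r,c in proj("scene",T+e*ty): cv2.circle(im,(int((c-340+.5)*6),int((r-70+.5)*6)),3,(0,255,0),-1)
cv2.imwrite("pics/s7o.png",im[:,60:][:600])
E
```

```text
(no output)
```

View pics/s7o.png

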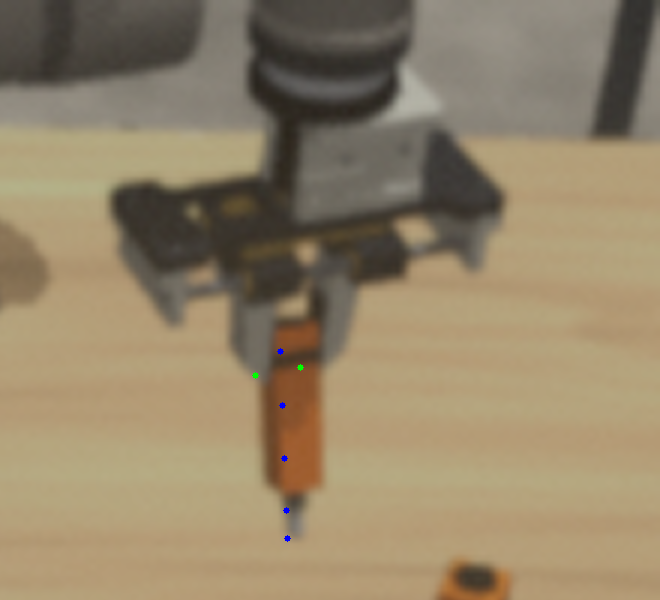

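Request:
{"method": "apply_moves", "body": {
  "plan": [
    {"tx": -0.016, "ty": 0.047, "tz": 0, "yaw": 0.01, "grip": -1},
    {"tx": -0.034, "ty": 0.1, "tz": 0, "yaw": 0.03, "grip": -1},
    {"tx": -0.053, "ty": 0.155, "tz": 0, "yaw": 0.05, "grip": -1},
    {"tx": -0.072, "ty": 0.212, "tz": 0, "yaw": 0.07, "grip": -1},
    {"tx": -0.092, "ty": 0.27, "tz": 0, "yaw": 0.09, "grip": -1},
    {"tx": -0.11, "ty": 0.325, "tz": 0, "yaw": 0.11, "grip": -1},
    {"tx": -0.128, "ty": 0.378, "tz": 0, "yaw": 0.123, "grip": -1},
    {"tx": -0.145, "ty": 0.428, "tz": 0, "yaw": 0.123, "grip": -1}
  ]
}}

```text
time: 11.35
tool_pos: [0.4859, -0.1947, 0.2788]
tool_rot: [-3.14, 0.001, 0.226]
contact_force: [0.6, -0.7, -2.4]
opening: 0.0258
```

```bash
python3 - <<'E'
from h import *
s=robot.observe();print(s["time"],s["tool_pos"],s["tool_rot"])
p0=(.4753+(-.145*.9394+.428*.3429),.2587+(-.145*.3429-.428*.9394),.28)
print(p0,rel(p0,.227,(.487,-.2504,.2298),.227))
E
```

```text
11.35 [ 0.48589705 -0.19473872  0.27883229] [-3.14048834e+00  1.15386900e-03  2.26124679e-01]
(0.48584819999999995, -0.19308370000000002, 0.28) [-0.0118  0.0561  0.0502  0.    ]
```

Request:
{"method": "apply_moves", "body": {
  "plan": [
    {"tx": -0.005, "ty": 0.025, "tz": 0, "yaw": 0, "grip": -1},
    {"tx": -0.0115, "ty": 0.056, "tz": 0.005, "yaw": 0, "grip": -1},
    {"tx": -0.0115, "ty": 0.056, "tz": 0.03, "yaw": 0, "grip": -1},
    {"tx": -0.0115, "ty": 0.056, "tz": 0.045, "yaw": 0, "grip": -1},
    {"tx": -0.0115, "ty": 0.056, "tz": 0.05, "yaw": 0, "grip": -1},
    {"tx": -0.0115, "ty": 0.056, "tz": 0.05, "yaw": 0, "grip": -1}
  ]
}}

```text
time: 12.1
tool_pos: [0.4879, -0.2497, 0.2298]
tool_rot: [-3.142, 0.0, 0.227]
contact_force: [0.4, -0.7, -2.4]
opening: 0.0255
```

```bash
python3 - <<'E'
from h import *
grab("scene","s8");grab("top","t8")
s=robot.observe();print(s["time"],s["tool_pos"],s["tool_rot"],s["contact_force"])
im=cv2.imread("pics/s8.png")[100:220,190:310]; im=cv2.resize(im,(600,600),interpolation=2)
psi=.227;th=.355;T=s["tool_pos"]
u=np.array([np.sin(th)*np.cos(psi),np.sin(th)*np.sin(psi),-np.cos(th)])
for k in(.106,.136):
    for r,c in proj("scene",T+[0,0,.013]+k*u): print(k,r,c);cv2.circle(im,(int((c-190+.5)*5),int((r-100+.5)*5)),2,(255,0,0),-1)
t=cv2.imread("pics/t8.png")[195:255,360:420]
cv2.imwrite("pics/s8c.png",im);cv2.imwrite("pics/t8c.png",cv2.resize(t,(480,480),interpolation=2))
E
python3 tilt.py s8
```

```text
12.2 [ 0.48825249 -0.24993217  0.23051567] [ 3.14045788e+00 -9.43002613e-04  2.27401887e-01] [ 0.15391492 -0.44310686 -2.32061786]
0.106 168.70549653565442 243.89023580044264
0.136 176.95682995045036 245.0016296551952
n 92 face x at TCP 0.02250999479701721 theta 0.3341714476765103 yawslope -0.1199444670829469 res 0.0029557526877634134 y fit [-0.00346742 -0.00494316] z range -0.05576209175595895 0.008925844294976448
```

View pics/s8c.png

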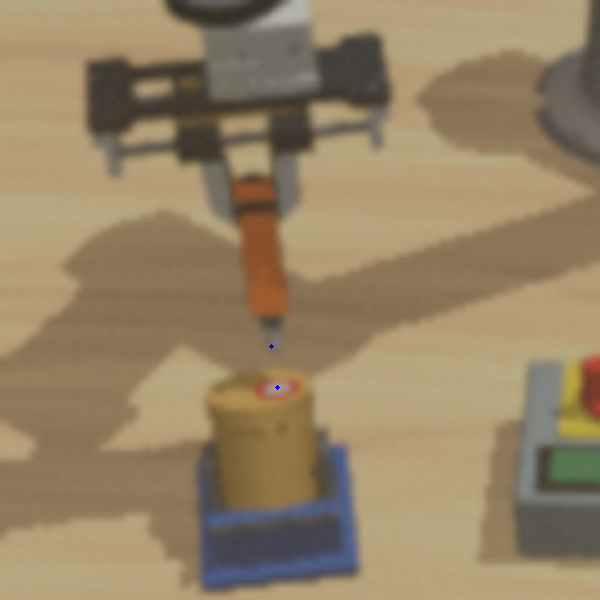

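View pics/t8c.png

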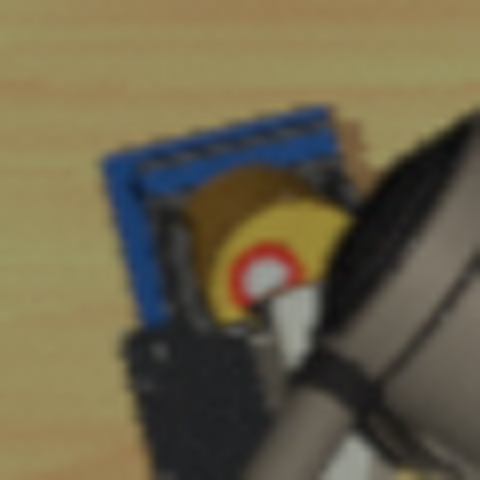

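Request:
{"method": "apply_moves", "body": {
  "plan": [
    {"tx": 0.003, "ty": 0, "tz": 0.009, "yaw": 0, "grip": -1},
    {"tx": 0.006, "ty": 0, "tz": 0.017, "yaw": 0, "grip": -1},
    {"tx": 0.0085, "ty": 0, "tz": 0.023, "yaw": 0, "grip": -1},
    {"tx": 0.009, "ty": 0, "tz": 0.025, "yaw": 0, "grip": -1},
    {"tx": 0.009, "ty": 0, "tz": 0.025, "yaw": 0, "grip": -1}
  ]
}}

```text
time: 12.82
tool_pos: [0.4966, -0.248, 0.2045]
tool_rot: [-3.141, 0.0, 0.227]
contact_force: [0.2, -1.3, -2.6]
opening: 0.026
```

```bash
python3 - <<'E'
from h import *
grab("scene","s9")
f=[]
for i in range(4):
    s=robot.observe();f.append(s["contact_force"]);robot.read_camera("scene")
print(s["time"],s["tool_pos"],np.round(f,2).tolist())
im=cv2.imread("pics/s9.png")[130:210,200:290]; cv2.imwrite("pics/s9c.png",cv2.resize(im,(675,600),interpolation=2))
E
```

```text
13.025 [ 0.49662517 -0.24812374  0.20499587] [[0.52, 1.32, -2.38], [0.86, 0.03, -2.62], [-0.46, -0.65, -2.85], [-0.53, -0.15, -2.15]]
```

View pics/s9c.png

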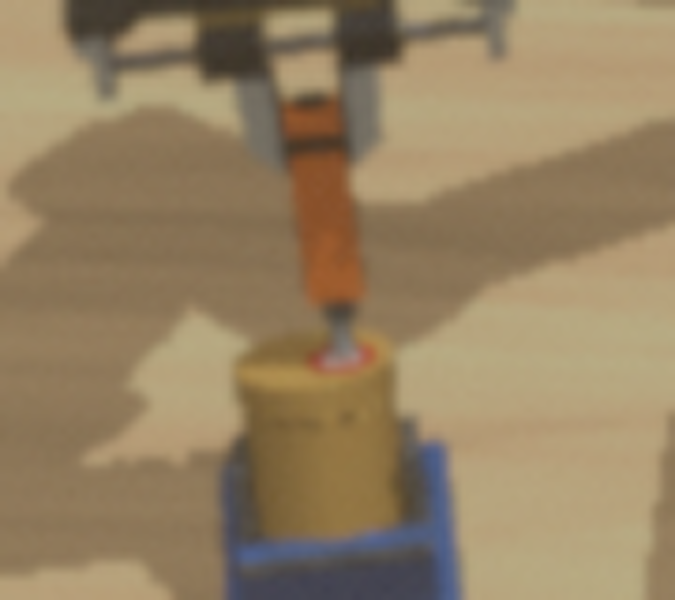

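Tip is at crop (343,352), ring centre (344,356): just above the ring. Pressing in small steps.

Request:
{"method": "apply_moves", "body": {
  "plan": [
    {"tx": 0.0005, "ty": 0, "tz": 0.0015, "yaw": 0, "grip": -1},
    {"tx": 0.001, "ty": 0, "tz": 0.003, "yaw": 0, "grip": -1},
    {"tx": 0.0013, "ty": 0, "tz": 0.004, "yaw": 0, "grip": -1},
    {"tx": 0.0013, "ty": 0, "tz": 0.004, "yaw": 0, "grip": -1}
  ]
}}

```text
time: 13.58
tool_pos: [0.4979, -0.2478, 0.2008]
tool_rot: [3.141, -0.0, 0.227]
contact_force: [0.2, 0.0, -0.5]
opening: 0.0261
```

```bash
cat > f.py <<'E'
from h import *
f=[]
for i in range(8):
    s=robot.observe();f.append(s["contact_force"]);robot.read_camera("scene")
print(s["time"],s["tool_pos"],np.mean(f,0).round(2),np.std(f,0).round(2))
E
python3 f.py
```

```text
13.925 [ 0.49787891 -0.24775241  0.20078913] [ 0.18  0.11 -0.8 ] [0.45 0.67 0.49]
```

Request:
{"method": "apply_moves", "body": {
  "plan": [
    {"tx": 0.0004, "ty": 0, "tz": 0.0012, "yaw": 0, "grip": -1},
    {"tx": 0.0008, "ty": 0, "tz": 0.0024, "yaw": 0, "grip": -1},
    {"tx": 0.0008, "ty": 0, "tz": 0.0024, "yaw": 0, "grip": -1}
  ]
}}

```text
time: 14.35
tool_pos: [0.4987, -0.2476, 0.1983]
tool_rot: [3.141, -0.0, 0.227]
contact_force: [0.7, -0.8, -0.1]
opening: 0.026
```

```bash
python3 f.py; python3 - <<'E'
from h import *
grab("scene","s10")
im=cv2.imread("pics/s10.png")
cv2.imwrite("pics/s10c.png",np.hstack([cv2.resize(im[150:190,225:270],(450,400),interpolation=2),cv2.resize(im[150:200,290:340],(350,400),interpolation=2)]))
E
python3 tilt.py s10; python3 - <<'E'
from h import *
s=robot.observe();T=s["tool_pos"];psi=s["tool_rot"][2]
g,_=grab("top","t10")
for l in("green_tin","red_tin","carton","tape"):print(l,[(np.round(r["pixel"]).tolist(),round(r["confidence"],2)) for r in robot.tip_of(l,"top")])
E
```

```text
14.7 [ 0.49866811 -0.24760159  0.1983778 ] [-0.09 -0.11  0.3 ] [0.57 0.58 0.17]
n 103 face x at TCP 0.0225447523585439 theta 0.3430490554494864 yawslope -0.01328115874882694 res 0.0031384668505243327 y fit [-0.00266984  0.01011138] z range -0.05524174309227073 0.010467455413040366
green_tin [([174.0, 356.0], 0.88)]
red_tin [([166.0, 274.0], 0.76)]
carton [([234.0, 188.0], 0.57), ([174.0, 354.0], 0.17)]
tape [([244.0, 464.0], 0.97)]
```

View pics/s10c.png

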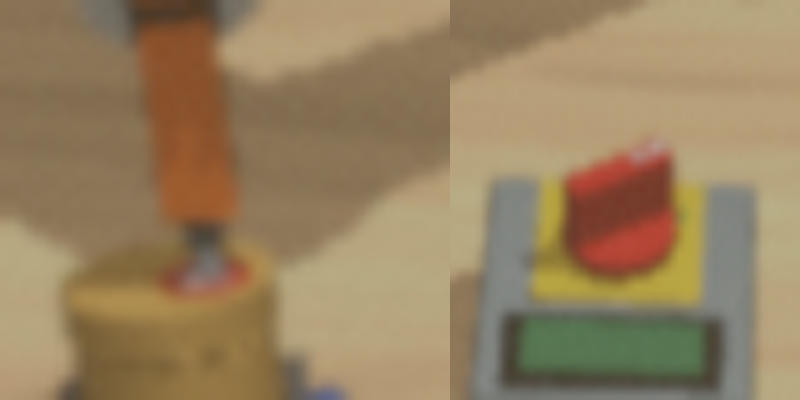

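```bash
python3 -c "
from cell import robot
print(robot.hand_in())"
```

```text
the job is handed in; nothing more can be done
None
```

I switched the gauge on first, then took the smallest probe from the stand and pressed its tip inside the red ring. I handed the job in at about 14.8 s, still holding it there. The hand-in gives no verdict.

- **Switch:** I turned the bar to about 1.02 rad. In a later top picture its white line points at the green dot.
- **Probe tilt:** The moves cannot tip the tool, so I leaned the probe against the rim of its stand hole until it pivoted in the fingers. I then raised the grip to 40 N before lifting it out. The measured lean was 0.33 to 0.36 rad, against the lid's 0.35.
- **Pressing:** The tip shows at the ring's centre in the scene picture, about 1 mm off at most by eye. The vertical force changed by about 2.75 N, or about 2.9 N along the probe, so the plunger should be in about 5 mm.
- **Bystanders:** The networks found the two tins, the carton and the tape within about 3 pixels of where they were at the start. That is about the networks' own error, and nothing was touched on the way.

**Disagreement:** The scene camera's depth read about 5 mm further out in x than the top camera's. I used the top camera for positions, and where the fingers met the switch agreed with it.

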